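Preload a focus-spring test jig: slide to the index, ratchet lever four clicks, hold

TASK

Preload the focus-spring test jig on the bench: first pull its sprung gauge slide out by the upright crossbar until the slide's pointer lines up with the index fin on the scale, and leave it there (its brake holds it). Then take the ratchet lever by its upright post, swing it from its stop exactly four clicks, never over the fifth tooth, and finish while still holding the post with the lever resting in the fourth click, because it springs back if let go. Leave the loose parts around the jig alone.

Things in the scene. Friction and masses are not known exactly. Their poses are not given: they have to be found in the camera images.
- jig: Flat grey base plate 160 x 360 x 12 mm, fixed to the bench, carrying both mechanisms. Origin at the centre of its underside; z up, its long side along its y. Its place and yaw vary. The gauge stands on its +y half, the lever on its -y half.
- gauge_slide: The sprung slide: crossbar, pointer and 8 mm rod, moving only along jig y. Origin below the crossbar's centre, on the bench plane; axes as the jig's. Pushed in at the start; travel 70 mm to jig +y. A spring draws it back (1 N at the start, 40 N/m), but a 6 N drag brake keeps it where it is left: pulling takes 7 to 10 N. It can also be pushed back in.
- slide_grip (a point): Centre of the crossbar, 60 mm above the bench. The steel crossbar is an upright plate 44 mm wide (jig x), 10 mm thick (jig y), 20 to 72 mm above the bench; pinch it across its thickness from above. At the start the barrel (top 40 mm above the bench) ends 50 mm from the bar's inner face; the rod between them has its top at 32 mm.
- slide_pointer (a point): Tip of the thin pointer that sticks out 26 mm to jig +x from the crossbar's edge, 24 mm above the bench; it moves with the slide, in the crossbar's mid plane.
- index_fin: Small upright dark steel fin, 12 mm (jig x) x 3 mm, 14 mm tall, fixed on the white scale just beyond the pointer's tip (61 mm to jig +x of the slide's centre line). Origin at its foot, in the middle of the fin, 19 mm above the bench; axes as the jig's. The slide is set when pointer tip and fin have the same jig y. It stands 30 to 58 mm to jig +y of the pointer's start.
- lever_pivot (a point): Vertical axis of the lever on the jig, 12 mm above the bench.
- lever: Flat steel lever, origin on the pivot axis, x along its arm (arm top 32 mm above the bench). At the start it rests on its stop and points along jig -y; it swings clockwise seen from above (towards jig -x), at most 1.75 rad. A spring pushes it back to the stop (at the post 4.3 N at the stop, 5.7 N at the fourth click). The clicks do not hold it against this spring.
- lever_grip (a point): Grip point of the lever: on the axis of its upright round black post (16 mm diameter, 32 to 82 mm above the bench), 67 mm above the bench and 90 mm from the pivot axis. The post is fixed to the lever: a gripper pinching it may turn with the lever, or keep its yaw and let the post turn between the pads (a hard pinch then adds 1 to 3 N of drag).
- sector: Fixed toothed brass disc under the lever, 83 mm diameter, origin on the pivot axis, z up. Six round teeth on its rim, on which the lever's sprung pawl clicks. Its x axis lies along the zero valley; clockwise from it tooth k is at 0.25 k - 0.125 rad, valley k (lever's place after k clicks) at 0.25 k. The zero valley lies 0.03 to 0.18 rad clockwise of the lever at its stop (free play, varies).
- pawl_tip (a point): Axis of the brass roller (8 mm diameter) of the sprung pawl under the lever, about 48 mm from the pivot. Felt at the post it resists with about 2.3 N at the foot of a tooth, falling to nothing on its top and helping with up to 2.3 N after it, then jumping back to 2.3 N on leaving the valley for the next tooth: each such drop is one click.
- draw_tube: Loose lacquered brass draw tube standing upright, 36 mm diameter, 115 mm tall; origin at the centre of its foot. Leave alone.
- mount_ring: Loose black camera mount ring, 60 mm outside, 44 mm inside, 12 mm high; origin under its centre. Leave alone.
- filter: Loose frosted glass filter disc, 50 mm diameter, 5 mm thick; origin under its centre. Leave alone.
- mirror_arm: Loose chrome mirror arm lying flat, 145 mm long along its x, with a 24 mm boss at its origin and a 44 mm disc at the far end, 12 mm high. Leave alone.

How it is judged:
By the outcome, as a careful person would: the job done as asked, in the order asked, and still so for the second after the job is handed in, while the arm keeps its last pose, push and grip.
It also fails if it takes over 69 s, if anything falls off the work surface, if the arm or the gripper's body presses on something with over 40 N, if the wrist force passes 120 N, or if a joint passes its speed limit or range.

ROBOT

A 6-joint arm with a two-finger parallel gripper is mounted at the origin on the work surface. World frame = base frame: x ahead of the robot, y to its left, z up, the work surface at z = 0. Lengths are in m, angles in rad, forces in N, time in s.
With the tool pointing down it reaches from about 0.3 to 0.775 m from the base axis. Payload 14.6 kg.
Tool frame: the origin (TCP) lies on the centre line of the jaws, within the pads' length; the fingertips stand 25 mm ahead of it and the grasp point (between the pads) lies 6 mm ahead of it (ctrl.tip_reach is the distance from the TCP to the fingertips, in m); z points along the fingers, y is the line along which they close (so a half turn about z gives the same grasp; the last joint's range is limited). The gripper opens to 94 mm and grips with 3 to 60 N. Pads are 16 mm wide; open, the fingers measure 119 mm over their backs; the gripper's body (75 mm by 177 mm) begins 78 mm behind the grasp point.
Start: joints at [1.209, 0.3, 1.521, -0, 1.321, -0.067], TCP at [0.16, 0.526, 0.23] pointing down, gripper open.
Joint ranges: [-3.03, 3.03], [-0.79, 2.21], [0.23, 2.52], [-1.04, 4.18], [0, 3.07], [-2.55, 2.55]. Speed limits (rad/s): [2.22, 2.22, 2.57, 3.14, 3.14, 3.14].

INTERFACE

Orientations are given as [roll, pitch, yaw] about the fixed x, y, z axes, in that order (R = Rz(yaw) Ry(pitch) Rx(roll)).
In Python, from station import ctrl gives the robot as it stands. The module is installed in compiled form; this text tells all that it offers.
- The arm moves only by the tool apply_moves, never from a script. Its argument "deltas" is a list of rows, each a list of 7 numbers: the closure in counts, from 0 (fully open) to 255 (shut), then the shift along the world's x, y, z in cm, then the turn, a rotation vector about the world's x, y, z in rad. In form: [[jaw, tx, ty, tz, ax, ay, az], ...]. A call has 1 to 10 rows; each row shifts and turns the commanded pose from where the row before left it; what a row does not reach is not made up. A row lasts 1/10 s, in which the tool goes at most 50 mm and 8.59 degrees, less where a joint would pass 70% of its speed; a pose out of reach is approached as far as the arm can. A call with a gripper value outside its range is refused whole. The fingers move at their own pace and stop on an object; "grip_force" is the grip in N (left out, the last holds). Time passes only in rows, so rows that do not move let the fingers close. It gives the time, the measured TCP pose, the force, the opening and the grip force at its end, in the units of the state.
- ctrl.get_obs(): the state, without advancing time (a new reading comes with each control period).
- ctrl.camera(name): name is "scene" or "top" or "wrist"; returns a dict with "img" (420x560x3 uint8, red, green, blue), "K" (3x3 intrinsics, pixels), "pose" (4x4, takes a point from camera to world coordinates); the wrist camera has in their place "hand_eye" (4x4, takes a point from camera to tool coordinates, whose origin is the TCP and whose axes are the flange's). Camera axes: x right, y up, looking along -z (the intrinsics and any distortion apply to the point x, -y, -z); pixel columns grow to the right and rows downward; lengths in m; the calibration is good to about 2 mm. A picture is of the moment at which its call begins: read the wrist's pose just before it. There is no depth.
- ctrl.hand_in(): hands the job in; it is judged then, once.
The state is a dict: "time_s": time; "qpos": joint angles; "joint_vel": joint speeds; "tau": joint torques, N m; "ee_pos": TCP position; "eef_rot": TCP orientation; "force": force on the tool from outside, world axes, zero at the start; "moment": the same for the moment, N m; "grip_width": finger opening in m; "grip_force": force on a finger pad.
Only numpy, scipy, OpenCV 4.12 (cv2) and the standard library are available. Lean on these libraries where they do the work, as an engineer would, in place of code of your own. Each camera call takes 0.05 s, during which the arm holds its last target. There are 200 camera calls.

## Working session

There is one attempt and no reset: what is moved stays moved. The work goes in short steps, Python scripts to look and compute and a tool call to move; the robot and the scene stay as the last step left them, time stands still between calls to the robot, and variables do not carry over. Pictures are saved under pics/ and viewed, at most 10 in all, crops included, and the job is handed in when it is done.

Besides the shell and the picture viewer there is one more tool, called as name(argument=value, ...), one argument or row to a line, values as JSON. apply_moves: Moves the arm, as the interface text tells. Its arguments: {"type":"object","properties":{"deltas":{"type":"array"},"grip_force":{"type":"number"}},"required":["deltas"]}

```bash
mkdir -p pics
cat > h.py <<'E'
import numpy as np, cv2
from station import ctrl
from scipy.spatial.transform import Rotation as R
def cam(n):
    o=ctrl.get_obs(); c=ctrl.camera(n)
    if n=="wrist":
        T=np.eye(4); e=np.array(o["eef_rot"])
        T[:3,:3]=R.from_euler("xyz",e).as_matrix() if e.size==3 else e
        T[:3,3]=o["ee_pos"]; c["pose"]=T@c["hand_eye"]
    return c
def ray(c,u,v,z):
    P=np.array(c["pose"]); d=np.linalg.inv(c["K"])@[u,v,1]; d=P[:3,:3]@[d[0],-d[1],-d[2]]
    o=P[:3,3]; return o+d*(z-o[2])/d[2]
def proj(c,p):
    q=np.linalg.inv(c["pose"])@np.append(p,1); k=c["K"]@[q[0],-q[1],-q[2]]; return k[:2]/k[2]
E
python3 - <<'E'
from h import *
import pickle
o=ctrl.get_obs(); print(o)
cs={}
for n in ["scene","top","wrist"]:
    c=cam(n); cs[n]=c; print(n,c.keys(),c["K"].tolist(),np.round(c["pose"],3).tolist())
    cv2.imwrite(f"pics/{n}0.png",c["img"][:,:,::-1])
pickle.dump(cs,open("c0.pkl","wb"))
E
```

```text
{'time_s': 0.0, 'qpos': array([ 1.20942178e+00,  3.00493524e-01,  1.52159249e+00,  1.69658468e-06,
        1.32071969e+00, -6.65844331e-02]), 'joint_vel': array([ 0.00129486,  0.00098752, -0.0014625 , -0.00158636,  0.00217731,
       -0.00013725]), 'tau': array([ 1.68177059e-03, -5.31803441e+01, -3.52744889e+01,  7.08556990e-02,
        2.43146508e-02, -1.10098938e-04]), 'ee_pos': array([0.15970446, 0.52604833, 0.22986919]), 'eef_rot': array([-3.14038240e+00, -8.23501932e-05,  2.84680206e+00]), 'force': array([0.17241104, 0.21561152, 0.19486582]), 'moment': array([-0.00181617,  0.00040423,  0.05821455]), 'grip_force': 0.0, 'grip_width': 0.09434446422702088}
scene dict_keys(['img', 'K', 'pose']) [[404.13288228873137, 0.0, 274.3421263070074], [0.0, 404.13288228873137, 208.96149709219935], [0.0, 0.0, 1.0]] [[-0.501, -0.663, 0.556, 1.184], [0.865, -0.384, 0.322, 0.356], [0.0, 0.642, 0.766, 0.887], [0.0, 0.0, 0.0, 1.0]]
top dict_keys(['img', 'K', 'pose']) [[429.14903097350634, 0.0, 278.57349531202505], [0.0, 429.14903097350634, 211.99505371833692], [0.0, 0.0, 1.0]] [[-0.052, 0.976, -0.212, 0.351], [-0.999, -0.051, 0.01, 0.002], [-0.001, 0.212, 0.977, 1.113], [0.0, 0.0, 0.0, 1.0]]
wrist dict_keys(['img', 'K', 'hand_eye', 'pose']) [[289.40322636761596, 0.0, 281.1690185927023], [0.0, 289.40322636761596, 212.7387245469707], [0.0, 0.0, 1.0]] [[0.291, -0.927, -0.236, 0.092], [0.957, 0.282, 0.071, 0.547], [0.001, -0.247, 0.969, 0.384], [0.0, 0.0, 0.0, 1.0]]
```

View pics/top0.png

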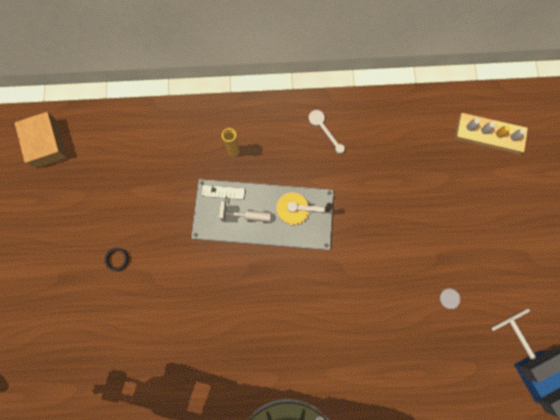

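View pics/scene0.png

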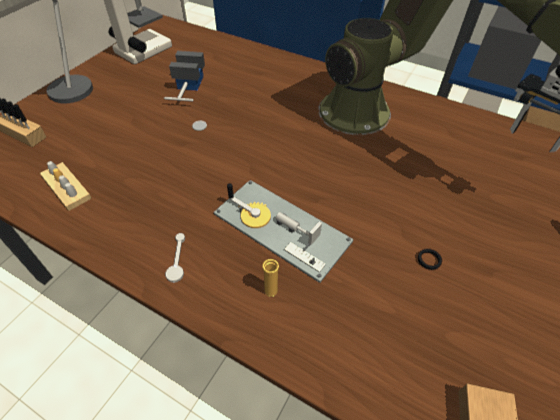

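The top view shows the jig at about (263,214), with its +y end (the gauge) to the left. The crossbar is at (222,209), the scale at (222,191) with the fin near (213,190), and the pivot at (292,208) with the post at (328,208). The tube stands at (231,140), clear of the jig. In the scene view the crossbar is at (313,234) and the black post at (230,190).

Run:
```python
from h import *
import pickle
cs=pickle.load(open("c0.pkl","rb")); c=cs["top"]; im=c["img"]
hsv=cv2.cvtColor(im,cv2.COLOR_RGB2HSV)
roi=np.zeros(im.shape[:2],np.uint8); roi[165:265,175:350]=1
m=((hsv[...,1]<70)&(hsv[...,2]>70)).astype(np.uint8)*roi
m=cv2.morphologyEx(m,cv2.MORPH_OPEN,np.ones((3,3)))
cn=max(cv2.findContours(m,0,2)[0],key=cv2.contourArea)
r=cv2.minAreaRect(cn); b=cv2.boxPoints(r)
W=np.array([ray(c,*p,0.012) for p in b]); print(b.round(1).tolist(),W.round(4).tolist(), W.mean(0))
for i in range(4):
    d=W[(i+1)%4]-W[i]; print(np.linalg.norm(d),np.arctan2(d[1],d[0]))
y=((hsv[...,0]>18)&(hsv[...,0]<32)&(hsv[...,1]>150)).astype(np.uint8)*roi
yc=max(cv2.findContours(y,0,2)[0],key=cv2.contourArea); (u,v),rr=cv2.minEnclosingCircle(yc); print("sector",u,v,rr,ray(c,u,v,.02))
print("bar",ray(c,222,209,.072),"post",ray(c,328,208,.08),"fin",ray(c,213,190,.03))
```

```text
[[191.3000030517578, 238.5], [196.10000610351562, 178.5], [334.6000061035156, 189.60000610351562], [329.79998779296875, 249.5]] [[0.5319, 0.2199, 0.012], [0.693, 0.2057, 0.012], [0.6431, -0.1611, 0.012], [0.4844, -0.136, 0.012]] [0.58805665 0.0321159  0.012     ]
0.16172096580321446 -0.08830113637610607
0.3701663039960867 -1.7060120890589063
0.1606584773975911 2.9847575014271364
0.35911012439209805 1.438148283411953
sector 292.7631530761719 208.34210205078125 15.816967964172363 [ 0.59617269 -0.04685323  0.02      ]
bar [0.59205737 0.13123771 0.072     ] post [ 0.5790424  -0.13102732  0.08      ] fin [0.65385272 0.15867595 0.03      ]
```

apply_moves(
  deltas=[
    [0, 3.6, -3.2, 0, 0, 0, 0.015],
    [0, 3.6, -3.2, 0, 0, 0, 0.015],
    [0, 3.6, -3.2, 0, 0, 0, 0.015],
    [0, 3.6, -3.2, 0, 0, 0, 0.015],
    [0, 3.6, -3.2, 0, 0, 0, 0.015],
    [0, 3.6, -3.2, 0, 0, 0, 0.015],
    [0, 3.6, -3.2, 0, 0, 0, 0.015],
    [0, 3.6, -3.2, 0, 0, 0, 0.015],
    [0, 3.6, -3.2, 0, 0, 0, 0.015],
    [0, 3.6, -3.2, 0, 0, 0, 0.015],
  ],
)

```text
time_s: 1.15
ee_pos: [0.521, 0.2046, 0.2304]
eef_rot: [-3.142, -0.0, 2.997]
force: [0.4, 0.5, -0.1]
grip_width: 0.0939
grip_force: 0.0
```

apply_moves(
  deltas=[
    [0, 3.6, -3.2, 0, 0, 0, 0.015],
    [0, 3.6, -3.2, 0, 0, 0, 0.015],
    [0, 0, 0, 0, 0, 0, 0],
    [0, 0, 0, 0, 0, 0, 0],
  ],
)

```text
time_s: 1.55
ee_pos: [0.5919, 0.1417, 0.2297]
eef_rot: [-3.141, -0.001, 3.025]
force: [-0.2, -0.5, 0.1]
grip_width: 0.0942
grip_force: 0.0
```

Run:
```python
from h import *
import pickle
o=ctrl.get_obs(); print(o["time_s"],o["ee_pos"],o["eef_rot"],o["qpos"])
c=cam("wrist"); pickle.dump(c,open("c1.pkl","wb"))
im=c["img"][:,:,::-1]; cv2.imwrite("pics/w1.png",cv2.resize(im,(784,588),interpolation=cv2.INTER_CUBIC))
```

```text
1.55 [0.59186484 0.14169423 0.22965959] [-3.14135340e+00 -1.33721676e-03  3.02518881e+00] [ 1.74742537e-01  4.32920170e-01  1.34248291e+00  1.57918540e-04
  1.36753919e+00 -1.27968208e+00]
```

View pics/w1.png

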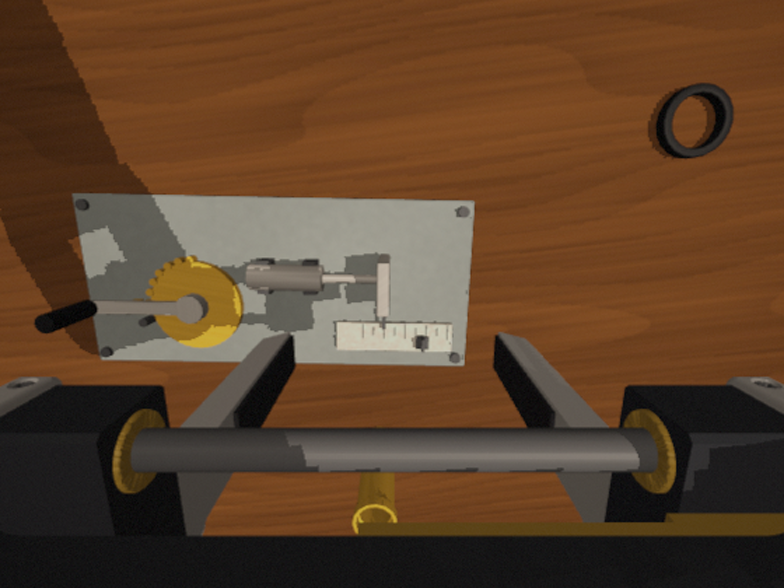

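The wrist view (scale 1.4) shows the crossbar top at about (383,288), the pointer at (382,322) and the fin at (421,342). The pivot boss is at (190,308), the top of the post is at (42,322), and the plate corners are at (73,194), (473,201) and (464,365).

Run:
```python
from h import *
import pickle
c=pickle.load(open("c1.pkl","rb")); s=1.4
f=lambda u,v,z:ray(c,(u+.5)/s-.5,(v+.5)/s-.5,z)[:2]
k=[f(*p,.012) for p in[(73,194),(473,201),(464,365),(101,359)]]
print("corners",np.round(k,4).tolist(),np.linalg.norm(k[1]-k[0]),np.linalg.norm(k[2]-k[1]))
d=k[1]-k[0]; yaw=np.arctan2(-d[0],d[1]); ey=d/np.linalg.norm(d); ex=np.array([ey[1],-ey[0]])
print("yaw",yaw)
for n,p,z in[("bar",(383,288),.072),("ptr",(382,323),.024),("fintop",(422,340),.033),("boss",(190,308),.036),("posttop",(42,322),.082),("postfoot",(92,308),.032),("sector",(194,302),.02)]:
    w=f(*p,z); print(n,w.round(4),"jig-rel",(w@ex).round(4),(w@ey).round(4))
h=c["img"][225:255,235:330,::-1]; cv2.imwrite("pics/w1c.png",cv2.resize(h,None,fx=8,fy=8,interpolation=cv2.INTER_CUBIC))
cv2.imwrite("pics/w1d.png",cv2.resize(c["img"][170:260,20:200,::-1],None,fx=4.4,fy=4.4,interpolation=cv2.INTER_CUBIC))
```

```text
corners [[0.4868, -0.1329], [0.5344, 0.2198], [0.691, 0.2], [0.6426, -0.1543]] 0.35590562387000657 0.15777092022233716
yaw -0.13420764539793437
bar [0.5907 0.1333] jig-rel 0.5676 0.2111
ptr [0.6345 0.1257] jig-rel 0.612 0.2095
fintop [0.6522 0.1607] jig-rel 0.6248 0.2466
boss [ 0.5967 -0.0417] jig-rel 0.5969 0.0385
posttop [ 0.5843 -0.1337] jig-rel 0.597 -0.0543
postfoot [ 0.5872 -0.1316] jig-rel 0.5996 -0.0518
sector [ 0.595  -0.0454] jig-rel 0.5957 0.0346
```

View pics/w1d.png

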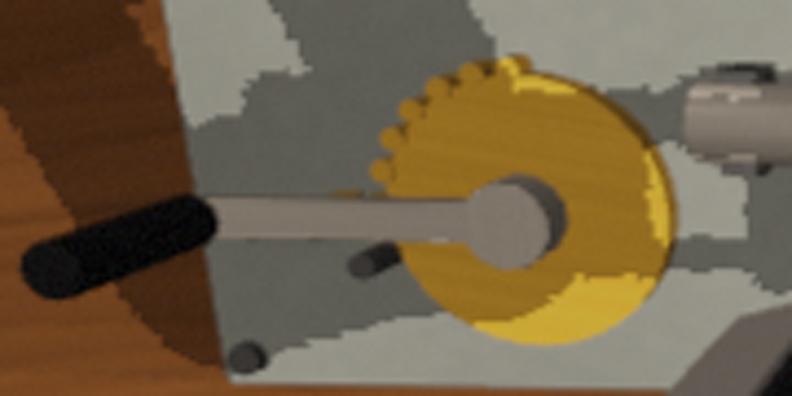

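The crop shows six teeth running from (381,170) round to (517,60), the boss at (515,225), and the stop pin at (375,262). I'll do the gauge first.

apply_moves(
  deltas=[
    [130, -0.1, -0.85, -3, 0, 0, -0.018],
    [130, 0, 0, -4, 0, 0, 0],
    [130, 0, 0, -3, 0, 0, 0],
    [130, 0, 0, 0, 0, 0, 0],
    [130, 0, 0, 0, 0, 0, 0],
  ],
  grip_force=25,
)

```text
time_s: 2.1
ee_pos: [0.5906, 0.1347, 0.1317]
eef_rot: [3.141, 0.001, 3.01]
force: [-0.3, 0.1, 0.4]
grip_width: 0.0578
grip_force: 0.0
```

Run:
```python
from h import *
import pickle
o=ctrl.get_obs(); print(o["time_s"],o["ee_pos"],o["eef_rot"],o["grip_width"])
c=cam("wrist"); pickle.dump(c,open("c2.pkl","wb"))
cv2.imwrite("pics/w2.png",cv2.resize(c["img"][:,:,::-1],(784,588),interpolation=cv2.INTER_CUBIC))
# teeth from c1
from scipy.optimize import least_squares
c=pickle.load(open("c1.pkl","rb"))
T=[(381,170),(392,138),(411,110),(439,86),(473,70),(517,60)]
for z in(.02,.024):
    P=np.array([ray(c,(u+.5)/4.4+19.5,(v+.5)/4.4+169.5,z)[:2] for u,v in T])
    r=least_squares(lambda q:np.hypot(*(P-q[:2]).T)-q[2],[.596,-.045,.042]).x
    for cen in (r[:2],[.5965,-.0435]):
        a=np.arctan2(*(P-cen).T[::-1]); print(z,r.round(4),"ang",np.unwrap(a).round(3),np.diff(np.unwrap(a)).round(3))
```

```text
2.1 [0.59064013 0.13472996 0.13168391] [3.14135775e+00 5.40345722e-04 3.00999382e+00] 0.05775362914486124
0.02 [ 0.6037 -0.04    0.0502] ang [-2.051 -2.263 -2.476 -2.705 -2.933 -3.199] [-0.212 -0.212 -0.229 -0.228 -0.266]
0.02 [ 0.6037 -0.04    0.0502] ang [-1.943 -2.188 -2.437 -2.709 -2.98  -3.29 ] [-0.245 -0.249 -0.272 -0.271 -0.31 ]
0.024 [ 0.6028 -0.0379  0.0497] ang [-2.051 -2.263 -2.476 -2.705 -2.933 -3.199] [-0.212 -0.212 -0.229 -0.228 -0.266]
0.024 [ 0.6028 -0.0379  0.0497] ang [-1.98  -2.234 -2.489 -2.763 -3.032 -3.335] [-0.254 -0.256 -0.274 -0.269 -0.302]
```

View pics/w2.png

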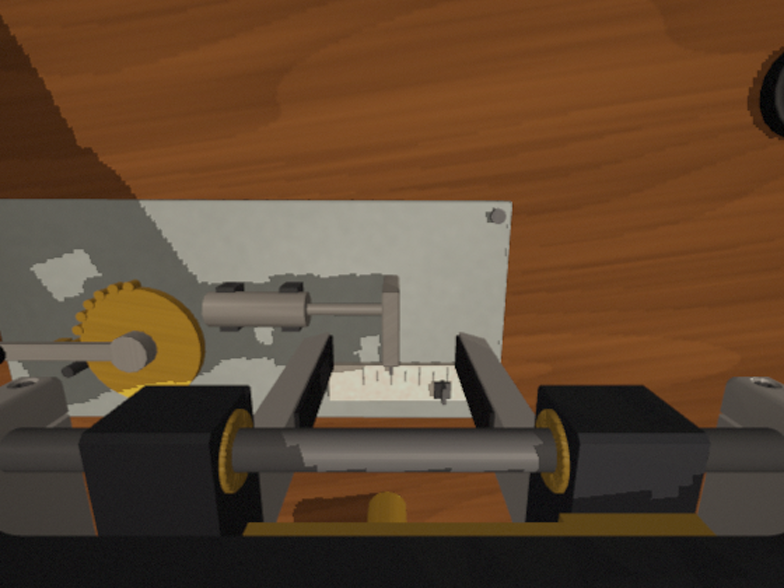

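The fingers straddle the bar, whose top is centred at about (391,320). The pointer is at (391,371) and the fin at (441,385).

Run:
```python
from h import *
import pickle
c=pickle.load(open("c2.pkl","rb")); s=1.4
f=lambda u,v,z:ray(c,(u+.5)/s-.5,(v+.5)/s-.5,z)[:2]
k=[f(503+8,202,.012),f(0,200,.012)]
d=k[0]-k[1]; print("yaw",np.arctan2(-d[0],d[1]))
y=-.134; ex=np.array([np.cos(y),np.sin(y)]); ey=np.array([-ex[1],ex[0]])
for n,p,z in[("barN",(391.5,278),.072),("barF",(391.5,364),.072),("ptr",(391,372),.024),("fintop",(441,383),.033),("boss",(128,351),.036)]:
    w=f(*p,z); print(n,w.round(4),(w@ex).round(4),(w@ey).round(4))
cv2.imwrite("pics/w2c.png",cv2.resize(c["img"][185:300,215:350,::-1],None,fx=5,fy=5,interpolation=cv2.INTER_CUBIC))
```

```text
yaw -0.13622225063750093
barN [0.5629 0.1371] 0.5396 0.2111
barF [0.6123 0.1305] 0.5894 0.2111
ptr [0.639  0.1263] 0.6164 0.2106
fintop [0.6475 0.1596] 0.6203 0.2447
boss [ 0.5957 -0.0424] 0.596 0.0376
```

apply_moves(
  deltas=[
    [130, -0.1, -0.12, -2, 0, 0, 0],
    [130, 0, 0, -2, 0, 0, 0],
    [130, 0, 0, -2.2, 0, 0, 0],
    [130, 0, 0, 0, 0, 0, 0],
    [170, 0, 0, 0, 0, 0, 0],
    [210, 0, 0, 0, 0, 0, 0],
    [255, 0, 0, 0, 0, 0, 0],
    [255, 0, 0, 0, 0, 0, 0],
    [255, 0, 0, 0, 0, 0, 0],
    [255, 0, 0, 0, 0, 0, 0],
  ],
  grip_force=25,
)

```text
time_s: 3.15
ee_pos: [0.59, 0.1327, 0.0689]
eef_rot: [3.141, 0.001, 3.009]
force: [-0.6, 1.6, 3.8]
grip_width: 0.0102
grip_force: 25.0
```

Run:
```python
from h import *
import pickle
o=ctrl.get_obs(); print(o["time_s"],o["ee_pos"],o["eef_rot"],o["grip_width"],o["force"])
c=cam("wrist"); pickle.dump(c,open("c3.pkl","wb"))
cv2.imwrite("pics/w3.png",cv2.resize(c["img"][:,:,::-1],(784,588),interpolation=cv2.INTER_CUBIC))
```

```text
3.15 [0.58998492 0.1327368  0.0689183 ] [3.14119618e+00 5.90670953e-04 3.00874684e+00] 0.010158455160639101 [-0.58052165  1.63434628  3.75582461]
```

View pics/w3.png

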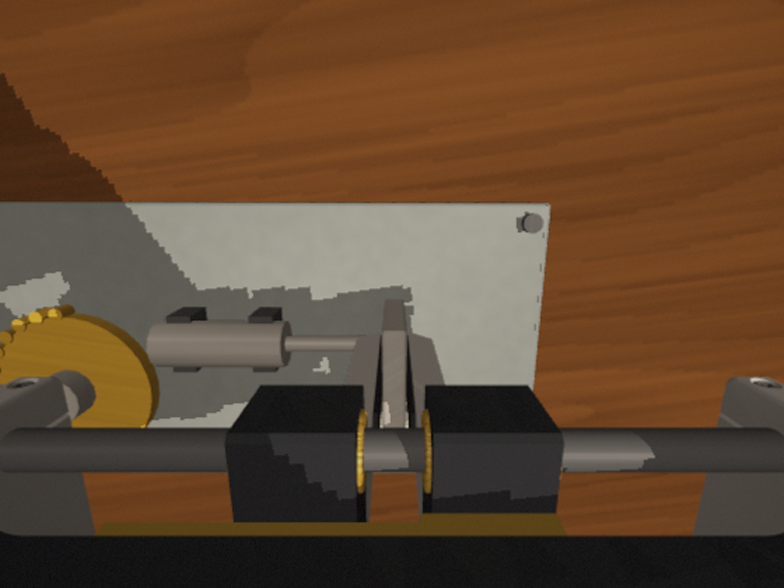

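The bar is pinched (opening 10.2 mm). Now I'll pull along jig +y.

apply_moves(
  deltas=[
    [255, 0.07, 0.48, 0, 0, 0, 0],
    [255, 0.06, 0.48, 0, 0, 0, 0],
    [255, 0.07, 0.48, 0, 0, 0, 0],
    [255, 0.06, 0.48, 0, 0, 0, 0],
    [255, 0.07, 0.48, 0, 0, 0, 0],
    [255, 0.06, 0.48, 0, 0, 0, 0],
    [255, 0.06, 0.48, 0, 0, 0, 0],
    [255, 0, 0, 0, 0, 0, 0],
    [255, 0, 0, 0, 0, 0, 0],
  ],
)

```text
time_s: 4.1
ee_pos: [0.5945, 0.1659, 0.0689]
eef_rot: [-3.141, 0.0, 3.009]
force: [-2.2, -2.1, 6.1]
grip_width: 0.0099
grip_force: 25.0
```

apply_moves(
  deltas=[
    [220, 0, 0, 0, 0, 0, 0],
    [170, 0, 0, 0, 0, 0, 0],
    [130, 0, 0, 0, 0, 0, 0],
    [130, 0, 0, 1, 0, 0, 0],
    [130, 0, 0, 3, 0, 0, 0],
    [100, 0, 0, 4, 0, 0, 0],
    [60, 0, 0, 4, 0, 0, 0],
    [30, 0, 0, 3, 0, 0, 0],
    [30, 0, 0, 0, 0, 0, 0],
    [30, 0, 0, 0, 0, 0, 0],
  ],
)

```text
time_s: 5.1
ee_pos: [0.5943, 0.1662, 0.219]
eef_rot: [3.141, 0.001, 3.009]
force: [0.6, 0.9, -0.3]
grip_width: 0.0811
grip_force: 0.0
```

Run:
```python
from h import *
import pickle
o=ctrl.get_obs(); print(o["time_s"],o["ee_pos"],o["eef_rot"],o["grip_width"],o["force"])
c=cam("wrist"); pickle.dump(c,open("c4.pkl","wb"))
y=-.134
ex=np.array([np.cos(y),np.sin(y)]); ey=np.array([-ex[1],ex[0]])
p=np.array([.652,.162,.03]); u,v=proj(c,p).astype(int); print(u,v)
cv2.imwrite("pics/w4.png",cv2.resize(c["img"][v-50:v+20,u-60:u+30,::-1],None,fx=8,fy=8,interpolation=cv2.INTER_CUBIC)); print("off",u-60,v-50)
```

```text
5.1 [0.594252   0.16620065 0.21898995] [3.14124412e+00 9.02996372e-04 3.00884970e+00] 0.08105805536196542 [ 0.56119499  0.91286127 -0.25460966]
283 244
off 223 194
```

View pics/w4.png

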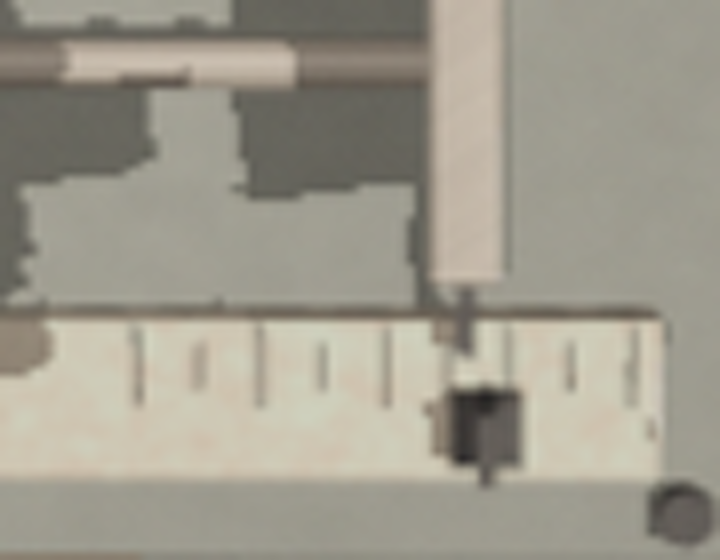

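The pointer tip is near crop (465,345) and the fin centre near (485,430), with shadows mixed in around the fin. I'll read the raw pixels.

Run:
```python
from h import *
import pickle
c=pickle.load(open("c4.pkl","rb")); g=cv2.cvtColor(c["img"],cv2.COLOR_RGB2GRAY)
print("cols 274-291 rows 227-257"); 
for r in range(227,257): print(r,g[r,274:292])
c=pickle.load(open("c1.pkl","rb")); g=cv2.cvtColor(c["img"],cv2.COLOR_RGB2GRAY)
print("c1 292-311")
for r in range(236,254): print(r,g[r,292:312])
```

```text
cols 274-291 rows 227-257
227 [132  98 118 160 184 185 185 187 187 186 184 168 137 155 157 156 156 156]
228 [141  97 123 167 187 186 187 187 187 186 186 174 151 156 155 156 156 155]
229 [141  98 105 135 161 156 148 145 153 158 159 155 155 155 155 155 156 155]
230 [142  98  98 122 155 146 120 106 131 154 154 154 156 155 156 155 155 155]
231 [142  99  99 105 132 148 117 101 129 156 156 156 156 155 155 155 155 156]
232 [120  99  97  97 103 111 101  95 107 122 130 129 126 119 120 119 118 116]
233 [109 107 106 104  98  98  95  93 101 110 111 110 109 107 105 104 103 102]
234 [189 190 176 132 133 125 101 104 153 190 190 182 172 188 186 185 185 185]
235 [204 204 189 139 139 131 102 107 164 202 201 190 169 190 197 196 197 198]
236 [204 204 189 138 134 120 101 107 162 201 202 190 165 187 199 197 196 199]
237 [202 203 200 186 166 141 115 107 162 203 203 191 165 188 202 200 198 199]
238 [202 203 203 195 173 161 163 146 172 202 202 190 165 189 202 200 197 198]
239 [201 202 201 194 172 171 195 193 195 199 200 190 166 189 201 198 197 197]
240 [200 200 200 193 170 172 200 201 199 198 199 191 166 188
[... 2142 characters left out ...]
196]
246 [196 195 181 132 118  66  56  54  54  73  91  92  94 119 170 197 196 196
 196 196]
247 [196 195 179 130 115  64  54  52  60  82  94  91  90 117 171 199 197 193
 194 195]
248 [196 195 192 185 164  81  54  52  62  84  93  92  88 117 172 198 196 195
 194 195]
249 [196 197 197 196 186 163 162 154 123  82 100 125 140 150 181 196 196 195
 195 195]
250 [179 181 182 183 182 179 179 179 159  82 113 163 189 190 194 196 195 196
 198 198]
251 [157 158 157 159 159 159 159 160 152 124 125 149 166 165 166 165 165 166
 166 167]
252 [150 151 151 151 152 151 151 150 149 146 146 149 151 150 152 152 152 151
 151 151]
253 [150 149 151 150 151 150 150 150 150 151 150 151 151 151 152 153 152 150
 152 151]
```

Run:
```python
from h import *
import pickle
for y in(-.13,-.135,-.14):
  ex=np.array([np.cos(y),np.sin(y)]); ey=np.array([-ex[1],ex[0]])
  c=pickle.load(open("c4.pkl","rb"))
  a=ray(c,280.75,236,.024)[:2]; b=ray(c,283.45,253,.033)[:2]; e=ray(c,275.5,225,.072)[:2]
  print(y,a,b,"d",(b-a)@ex,(b-a)@ey)
g=cv2.cvtColor(c["img"],cv2.COLOR_RGB2GRAY)
for r in (200,210,220): print(g[r,268:292])
for r in (200,220):
  print("bar centre?",ray(c,276+5.3,r,.072)[:2]@ey)
c1=pickle.load(open("c1.pkl","rb"));print("fin from c1",ray(c1,301.3,250,.033)[:2]@ey,"now",b@ey)
```

```text
-0.13 [0.64227051 0.15943481] [0.66200749 0.16020013] d 0.019471222715468174 0.003317447500037718
-0.135 [0.64227051 0.15943481] [0.66200749 0.16020013] d 0.019454392157304507 0.003414761739957734
-0.14 [0.64227051 0.15943481] [0.66200749 0.16020013] d 0.019437075240350155 0.0035119906110121038
[120 121 121 121 120 121 120 121 131 162 182 182 183 184 186 189 186 168
 143 156 156 155 156 157]
[ 99  99  98 101  99 100 100 101 122 165 186 184 185 186 187 189 187 168
 140 155 155 156 154 156]
[158 157 156 156 156 157 142  98 119 162 183 185 185 185 185 186 186 171
 139 155 155 155 155 155]
bar centre? 0.2477117197716347
bar centre? 0.24785705607145403
fin from c1 0.2505876987375467 now 0.2510113140877434
```

Pointer to fin still needs about 3.4 mm. I'll regrip, pull, then check again.

apply_moves(
  deltas=[
    [130, 0, 0, -3, 0, 0, 0],
    [130, 0, 0, -4, 0, 0, 0],
    [130, 0, 0, -4, 0, 0, 0],
    [130, 0, 0, -4, 0, 0, 0],
    [130, 0, 0, 0, 0, 0, 0],
    [200, 0, 0, 0, 0, 0, 0],
    [255, 0, 0, 0, 0, 0, 0],
    [255, 0, 0, 0, 0, 0, 0],
    [255, 0, 0, 0, 0, 0, 0],
  ],
)

```text
time_s: 6.05
ee_pos: [0.5948, 0.1663, 0.0699]
eef_rot: [3.141, 0.002, 3.009]
force: [-0.2, 0.4, -0.2]
grip_width: 0.0175
grip_force: 0.0
```

apply_moves(
  deltas=[
    [255, 0.02, 0.17, 0, 0, 0, 0],
    [255, 0.03, 0.17, 0, 0, 0, 0],
    [255, 0, 0, 0, 0, 0, 0],
    [255, 0, 0, 0, 0, 0, 0],
    [255, 0, 0, 0, 0, 0, 0],
  ],
)

```text
time_s: 6.55
ee_pos: [0.5951, 0.169, 0.0694]
eef_rot: [-3.141, 0.001, 3.009]
force: [-1.9, -5.4, 6.3]
grip_width: 0.0102
grip_force: 25.0
```

apply_moves(
  deltas=[
    [220, 0, 0, 0, 0, 0, 0],
    [170, 0, 0, 0, 0, 0, 0],
    [130, 0, 0, 0, 0, 0, 0],
    [130, 0, 0, 1, 0, 0, 0],
    [130, 0, 0, 3, 0, 0, 0],
    [110, 0, 0, 3, 0, 0, 0],
    [110, 0, 0, 2, 0, 0, 0],
    [110, 0, 0, 0, 0, 0, 0],
    [110, 0, 0, 0, 0, 0, 0],
  ],
)

```text
time_s: 7.45
ee_pos: [0.5947, 0.1696, 0.1583]
eef_rot: [3.142, 0.0, 3.009]
force: [-0.0, 0.1, 0.2]
grip_width: 0.053
grip_force: 0.0
```

Run:
```python
from h import *
import pickle
o=ctrl.get_obs(); print(o["time_s"],o["ee_pos"],o["eef_rot"],o["grip_width"],o["force"])
c=cam("wrist"); pickle.dump(c,open("c5.pkl","wb"))
y=-.135
u,v=proj(c,np.array([.652,.160,.03])).astype(int); print(u,v)
u0,v0=u-50,v-40
cv2.imwrite("pics/w5.png",cv2.resize(c["img"][v0:v0+75,u0:u0+90,::-1],None,fx=8,fy=8,interpolation=cv2.INTER_CUBIC)); print("off",u0,v0)
```

```text
7.45 [0.5946591  0.16959442 0.15830154] [3.14152556e+00 1.09403251e-04 3.00885486e+00] 0.05296986095904998 [-0.01437703  0.05609423  0.21335979]
279 265
off 229 225
```

View pics/w5.png

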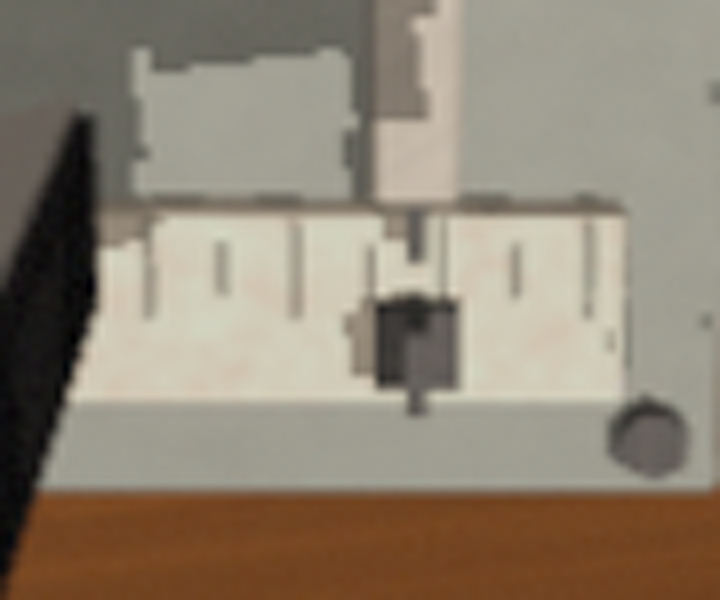

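The pointer is at crop (416,235) and the fin at (416,405), so they look aligned. I'll put a number on it.

Run:
```python
from h import *
import pickle
c=pickle.load(open("c5.pkl","rb")); g=cv2.cvtColor(c["img"],cv2.COLOR_RGB2GRAY)
for r in list(range(251,260))+list(range(272,279)): print(r,g[r,274:290])
y=-.135; ex=np.array([np.cos(y),np.sin(y)]); ey=np.array([-ex[1],ex[0]])
for du in (0,): 
  a=ray(c,280.5,256,.024)[:2]; b=ray(c,280.5,275.5,.033)[:2]; print((b-a)@ex,(b-a)@ey, "per px",(ray(c,281.5,256,.024)[:2]-a)@ey)
```

```text
251 [139 132 116 118 119 115 100 104 123 143 142 142 135 123 122 116]
252 [195 195 181 138 138 128  96 107 157 183 168 193 193 189 189 188]
253 [205 205 191 142 143 132  96 109 164 188 167 203 201 199 198 200]
254 [204 205 190 142 142 129  96 108 165 188 164 202 201 199 198 199]
255 [195 186 201 194 193 173  97 109 166 189 166 204 204 204 201 201]
256 [185 159 205 205 204 184  98 109 167 189 165 205 205 204 202 201]
257 [183 152 205 205 204 187 123 134 175 188 166 205 205 203 201 199]
258 [182 152 204 204 203 198 190 191 198 189 166 205 204 200 200 199]
259 [182 153 201 203 203 203 201 202 204 189 166 205 202 200 201 204]
272 [191 167  59  58  57  74  98  98  97  94  93  94 155 205 205 204]
273 [202 183 118 117 118 111  98  98 107 121 121 121 162 204 203 201]
274 [204 201 194 193 193 175  95 105 156 193 194 195 198 205 204 203]
275 [173 173 173 173 172 155  96 102 141 171 173 172 173 172 172 172]
276 [158 158 157 158 158 142  94 100 130 157 157 159 158 158 158 158]
277 [158 157 157 157 156 154 146 147 153 158 159 158 159 159 159 159]
278 [157 156 156 156 157 157 156 156 157 158 158 159 157 158 157 158]
0.018299186943868968 2.1948211183351582e-05 per px 0.0010700708630392262
```

The pointer is within about 0.1 mm of the fin. Next is the lever: I'll go above the post and turn the tool so it pinches along the swing direction.

apply_moves(
  deltas=[
    [110, -0.1, -3, 0.5, 0, 0, -0.143],
    [110, -0.1, -3, 0.5, 0, 0, -0.143],
    [110, -0.1, -3, 0, 0, 0, -0.143],
    [110, -0.1, -3, 0, 0, 0, -0.143],
    [110, -0.1, -3, 0, 0, 0, -0.143],
    [110, -0.1, -3, 0, 0, 0, -0.143],
    [110, -0.1, -3, 0, 0, 0, -0.143],
    [110, -0.1, -3, 0, 0, 0, -0.143],
    [110, -0.1, -3, 0, 0, 0, -0.143],
    [110, -0.1, -3, 0, 0, 0, -0.143],
  ],
)

```text
time_s: 8.5
ee_pos: [0.5841, -0.1315, 0.1669]
eef_rot: [-3.139, -0.001, 1.573]
force: [1.0, 0.1, -0.3]
grip_width: 0.0532
grip_force: 0.0
```

apply_moves(
  deltas=[
    [110, 0, 0, 0, 0, 0, -0.14],
    [110, 0, 0, 0, 0, 0, 0],
    [110, 0, 0, 0, 0, 0, 0],
  ],
)

```text
time_s: 8.8
ee_pos: [0.5845, -0.13, 0.1675]
eef_rot: [-3.14, -0.0, 1.443]
force: [-0.2, 0.2, -0.5]
grip_width: 0.0531
grip_force: 0.0
```

Run:
```python
from h import *
import pickle
o=ctrl.get_obs(); print(o["time_s"],o["ee_pos"],o["eef_rot"],o["grip_width"],o["qpos"])
c=cam("wrist"); pickle.dump(c,open("c6.pkl","wb"))
cv2.imwrite("pics/w6.png",cv2.resize(c["img"][:,:,::-1],(784,588),interpolation=cv2.INTER_CUBIC))
```

```text
8.8 [ 0.58453705 -0.1300323   0.16750113] [-3.14007767e+00 -2.88807675e-04  1.44332804e+00] 0.05310546659567832 [-2.80069738e-01  4.63622609e-01  1.44641642e+00  5.84613864e-05
  1.23309490e+00 -1.52621086e-01]
```

View pics/w6.png

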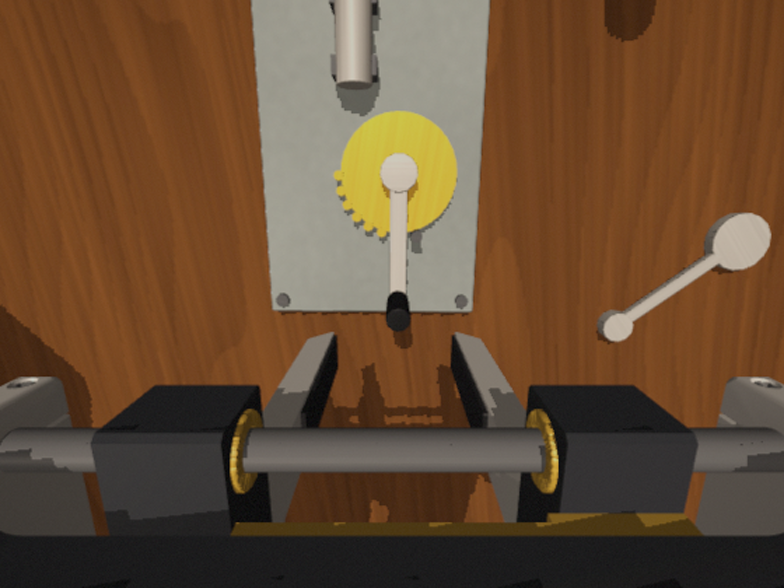

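The view is clear: the disc is centred at (399,170), the six teeth run from (381,233) to (338,175), the arm points straight down, and the post top is at (398,318). Now I'll measure the tooth angles.

Run:
```python
from h import *
import pickle
from scipy.optimize import least_squares
from scipy.signal import find_peaks
c=pickle.load(open("c6.pkl","rb")); im=c["img"]; s=4
big=cv2.resize(im,None,fx=s,fy=s,interpolation=cv2.INTER_CUBIC); hsv=cv2.cvtColor(big,cv2.COLOR_RGB2HSV)
m=((hsv[...,0]>17)&(hsv[...,0]<34)&(hsv[...,1]>130)).astype(np.uint8); m[:70*s]=0;m[180*s:]=0;m[:,:230*s]=0;m[:,340*s:]=0
cn=max(cv2.findContours(m,0,1)[0],key=cv2.contourArea)[:,0]
for z in(.02,.022,.024):
    W=np.array([ray(c,(u+.5)/s-.5,(v+.5)/s-.5,z)[:2] for u,v in cn])
    ang=lambda q:np.unwrap(np.arctan2(W[:,1]-q[1],W[:,0]-q[0]))
    q0=np.array([.597,-.043]); a=np.arctan2(*(W-q0).T[::-1])
    sel=(a>-1.3)&(a<2.7)
    r=least_squares(lambda q:np.hypot(*(W[sel]-q[:2]).T)-q[2],[*q0,.04],loss="soft_l1",f_scale=5e-4).x
    a=np.mod(np.arctan2(*(W-r[:2]).T[::-1]),2*np.pi); rr=np.hypot(*(W-r[:2]).T)-r[2]
    # tooth: mask pixels outside radius
    g=np.arange(2.9,4.8,.01); o=np.argsort(a); p=np.interp(g,a[o],rr[o]); p=np.convolve(p,np.ones(5)/5,"same")
    k,_=find_peaks(p,prominence=.0008)
    print(z,r.round(4),"teeth",(g[k]-2*np.pi).round(3),np.diff(g[k]).round(3),(p[k]*1e3).round(1))
S=lambda u,v,z:ray(c,(u+.5)/1.4-.5,(v+.5)/1.4-.5,z)[:2]
boss=S(399,171,.036); top=S(398,319,.082); A1=S(399,200,.032);A2=S(397.5,285,.032)
print("boss",boss,"post",top,"r",np.hypot(*(top-boss)),"ang",np.arctan2(*(top-boss)[::-1]),"arm",np.arctan2(*(A2-A1)[::-1]))
l=S(255,50,.012)-S(274,311,.012); r2=S(489,30,.012)-S(472,311,.012); print("plate yaw",np.arctan2(-l[0],l[1]),np.arctan2(-r2[0],r2[1]))
```

```text
0.02 [ 0.5988 -0.0449  0.0409] teeth [-3.283 -3.223 -3.173 -3.123 -2.993 -2.913 -2.803 -2.733 -2.703 -2.553
 -2.493 -2.443 -2.413 -2.293 -2.263 -2.183 -2.153 -2.123 -2.053 -2.013
 -1.563] [0.06 0.05 0.05 0.13 0.08 0.11 0.07 0.03 0.15 0.06 0.05 0.03 0.12 0.03
 0.08 0.03 0.03 0.07 0.04 0.45] [ -0.6   0.1   1.8  -6.4   5.2   2.2   4.1   0.1   0.9   3.9   2.7   0.4
   0.6   4.    4.1  -5.4  -7.9 -13.5  -6.9 -11.8  -0.1]
0.022 [ 0.5987 -0.045   0.0406] teeth [-3.283 -3.223 -3.173 -3.123 -3.013 -2.913 -2.733 -2.553 -2.493 -2.443
 -2.413 -2.293 -2.183 -2.153 -2.123 -2.053 -2.013 -1.563] [0.06 0.05 0.05 0.11 0.1  0.18 0.18 0.06 0.05 0.03 0.12 0.11 0.03 0.03
 0.07 0.04 0.45] [ -0.6  -0.1   1.7  -6.    5.1   2.2   4.8   3.8   2.7   0.1   0.5   4.
  -5.4  -7.9 -13.4  -6.9 -11.8  -0.1]
0.024 [ 0.5987 -0.0451  0.0403] teeth [-3.333 -3.283 -3.243 -3.173 -3.123 -3.013 -2.913 -2.803 -2.733 -2.703
 -2.553 -2.493 -2.443 -2.413 -2.263 -2.183 -2.153 -2.123 -2.053 -2.013
 -1.563] [0.05 0.04 0.07 0.05 0.11 0.1  0.11 0.07 0.03 0.15 0.06 0.05 0.03 0.15
 0.08 0.03 0.03 0.07 0.04 0.45] [ -7.1  -0.6  -0.1   1.7  -5.8   5.1   2.2   4.1   0.1   1.    3.8   2.7
   0.7   0.6   4.1  -5.   -8.  -13.3  -7.6 -12.3  -0.1]
boss [ 0.5991022  -0.04403737] post [ 0.58674973 -0.13330379] r 0.09011701914294976 ang -1.7083006614337197 arm -1.7140787640867268
plate yaw -0.1307339858865088 -0.13914699607496397
```

Run:
```python
from h import *
import pickle
c=pickle.load(open("c6.pkl","rb")); im=c["img"].astype(np.float32)
b=im[...,0]-im[...,2]   # yellowness
g=np.arange(-3.5,-1.6,.005)
for z in (.018,.021,.024):
  for cen in ([.599,-.0445],[.598,-.0445]):
    acc=0
    for R0 in (.0425,.0435,.0445):
        uv=np.array([proj(c,[cen[0]+R0*np.cos(a),cen[1]+R0*np.sin(a),z]) for a in g]).astype(np.float32)
        acc=acc+cv2.remap(b,uv[:,:1],uv[:,1:],cv2.INTER_LINEAR)[:,0]
    best=max((np.sum(acc*np.sum([np.exp(-((g-(t-.25*k))/.05)**2)-.5*np.exp(-((g-(t-.25*k+.125))/.05)**2)-.5*np.exp(-((g-(t-.25*k-.125))/.05)**2) for k in range(6)],0)),t) for t in np.arange(-2.1,-1.75,.005))
    print(z,cen,"tooth1",best[1].round(3),"free play",-1.708-(best[1]+.125),"score",best[0]/1e3)
    if z==.021 and cen[0]==.599: print(acc[::8].astype(int).tolist())
```

```text
0.018 [0.599, -0.0445] tooth1 -1.995 free play 0.16200000000000236 score 27.74599407502992
0.018 [0.598, -0.0445] tooth1 -1.985 free play 0.15200000000000258 score 30.60224977236238
0.021 [0.599, -0.0445] tooth1 -1.99 free play 0.15700000000000247 score 29.256875246426308
[49, 53, 51, 43, 70, 352, 426, 427, 391, 108, 53, 322, 432, 431, 419, 184, 60, 231, 433, 435, 430, 244, 60, 177, 430, 438, 439, 332, 68, 135, 415, 442, 436, 364, 82, 99, 373, 443, 441, 392, 96, 55, 72, 79, 81, 80, 80, 79]
0.021 [0.598, -0.0445] tooth1 -1.98 free play 0.14700000000000268 score 31.218245977426953
0.024 [0.599, -0.0445] tooth1 -1.99 free play 0.15700000000000247 score 30.300018241470415
0.024 [0.598, -0.0445] tooth1 -1.98 free play 0.14700000000000268 score 30.887359942771756
```

Free play is about 0.153 rad, so valley 4 sits about 1.15 rad from the stop. I'll lower and grip the post.

apply_moves(
  deltas=[
    [110, 0.2, -0.3, -3, 0, 0, -0.008],
    [110, 0, 0, -3, 0, 0, 0],
    [110, 0, 0, -2.4, 0, 0, 0],
    [110, 0, 0, -1, 0, 0, 0],
    [110, 0, 0, 0, 0, 0, 0],
    [180, 0, 0, 0, 0, 0, 0],
    [255, 0, 0, 0, 0, 0, 0],
    [255, 0, 0, 0, 0, 0, 0],
    [255, 0, 0, 0, 0, 0, 0],
    [255, 0, 0, 0, 0, 0, 0],
  ],
  grip_force=30,
)

```text
time_s: 9.85
ee_pos: [0.5869, -0.1335, 0.0748]
eef_rot: [3.141, 0.0, 1.431]
force: [0.2, 1.0, -0.1]
grip_width: 0.017
grip_force: 0.0
```

Run:
```python
from h import *
o=ctrl.get_obs(); print(o["time_s"],o["ee_pos"],o["eef_rot"],o["grip_width"],o["force"])
p=np.array([.599,-.0445]); d=o["ee_pos"][:2]-p; print(np.hypot(*d),np.arctan2(d[1],d[0]))
# plan: 24 rows of .05 rad chord from stop 
t=-1.708-np.arange(0,1.21,.05); X=p+.09*np.c_[np.cos(t),np.sin(t)]
print((np.diff(X,axis=0)*100).round(2).tolist())
```

```text
9.85 [ 0.58691505 -0.13345592  0.07481005] [3.14109275e+00 5.56479287e-05 1.43089702e+00] 0.016971657989052764 [ 0.24422484  1.00427982 -0.08161066]
0.08977305543088517 -1.7058228749313162
[[-0.44, 0.07], [-0.44, 0.09], [-0.43, 0.12], [-0.43, 0.14], [-0.42, 0.16], [-0.41, 0.18], [-0.4, 0.2], [-0.39, 0.22], [-0.38, 0.24], [-0.37, 0.26], [-0.35, 0.28], [-0.34, 0.29], [-0.33, 0.31], [-0.31, 0.33], [-0.29, 0.34], [-0.28, 0.36], [-0.26, 0.37], [-0.24, 0.38], [-0.22, 0.39], [-0.2, 0.4], [-0.18, 0.41], [-0.16, 0.42], [-0.14, 0.43], [-0.12, 0.43]]
```

apply_moves(
  deltas=[
    [255, 0, 0, 0, 0, 0, 0],
    [255, 0, 0, 0, 0, 0, 0],
    [255, -0.44, 0.07, 0, 0, 0, -0.05],
    [255, -0.44, 0.09, 0, 0, 0, -0.05],
    [255, -0.43, 0.12, 0, 0, 0, -0.05],
    [255, 0, 0, 0, 0, 0, 0],
    [255, 0, 0, 0, 0, 0, 0],
  ],
)

```text
time_s: 10.55
ee_pos: [0.5743, -0.1309, 0.0748]
eef_rot: [3.14, 0.0, 1.282]
force: [3.2, -2.5, 0.9]
grip_width: 0.0153
grip_force: 30.0
```

apply_moves(
  deltas=[
    [255, -0.43, 0.14, 0, 0, 0, -0.05],
    [255, 0, 0, 0, 0, 0, 0],
  ],
)

```text
time_s: 10.75
ee_pos: [0.5699, -0.1295, 0.0748]
eef_rot: [3.14, 0.0, 1.231]
force: [4.7, -3.1, 1.1]
grip_width: 0.0151
grip_force: 30.0
```

apply_moves(
  deltas=[
    [255, -0.42, 0.16, 0, 0, 0, -0.05],
    [255, 0, 0, 0, 0, 0, 0],
  ],
)

```text
time_s: 10.95
ee_pos: [0.5656, -0.1279, 0.0748]
eef_rot: [3.14, 0.0, 1.182]
force: [4.4, -4.0, 1.1]
grip_width: 0.0153
grip_force: 30.0
```

apply_moves(
  deltas=[
    [255, -0.41, 0.18, 0, 0, 0, -0.05],
    [255, 0, 0, 0, 0, 0, 0],
  ],
)

```text
time_s: 11.15
ee_pos: [0.5613, -0.1261, 0.0747]
eef_rot: [3.141, 0.0, 1.132]
force: [1.5, -5.0, 3.6]
grip_width: 0.0156
grip_force: 30.0
```

apply_moves(
  deltas=[
    [255, -0.4, 0.2, 0, 0, 0, -0.05],
    [255, 0, 0, 0, 0, 0, 0],
  ],
)

```text
time_s: 11.35
ee_pos: [0.5572, -0.1241, 0.0747]
eef_rot: [3.141, 0.0, 1.082]
force: [1.5, -4.4, 4.5]
grip_width: 0.0156
grip_force: 30.0
```

apply_moves(
  deltas=[
    [255, -0.39, 0.22, 0, 0, 0, -0.05],
    [255, 0, 0, 0, 0, 0, 0],
  ],
)

```text
time_s: 11.55
ee_pos: [0.5532, -0.1219, 0.0747]
eef_rot: [3.142, 0.0, 1.032]
force: [0.2, -3.8, 4.9]
grip_width: 0.0159
grip_force: 30.0
```

apply_moves(
  deltas=[
    [255, -0.38, 0.24, 0, 0, 0, -0.05],
    [255, 0, 0, 0, 0, 0, 0],
  ],
)

```text
time_s: 11.75
ee_pos: [0.5497, -0.1197, 0.0748]
eef_rot: [3.14, 0.0, 0.982]
force: [3.1, -5.9, 3.0]
grip_width: 0.0153
grip_force: 30.0
```

apply_moves(
  deltas=[
    [255, -0.37, 0.26, 0, 0, 0, -0.05],
    [255, 0, 0, 0, 0, 0, 0],
  ],
)

```text
time_s: 11.95
ee_pos: [0.5459, -0.1171, 0.0747]
eef_rot: [3.141, 0.0, 0.932]
force: [2.4, -6.1, 3.3]
grip_width: 0.0155
grip_force: 30.0
```

Click 1 showed up between 0.40 and 0.45 rad, which matches the prediction of 0.403. Continuing.

apply_moves(
  deltas=[
    [255, -0.35, 0.28, 0, 0, 0, -0.05],
    [255, 0, 0, 0, 0, 0, 0],
    [255, -0.34, 0.29, 0, 0, 0, -0.05],
    [255, 0, 0, 0, 0, 0, 0],
    [255, -0.33, 0.31, 0, 0, 0, -0.05],
    [255, 0, 0, 0, 0, 0, 0],
  ],
)

```text
time_s: 12.55
ee_pos: [0.5354, -0.1081, 0.0747]
eef_rot: [-3.142, 0.001, 0.782]
force: [-1.4, -4.6, 5.0]
grip_width: 0.0157
grip_force: 30.0
```

apply_moves(
  deltas=[
    [255, -0.31, 0.33, 0, 0, 0, -0.05],
    [255, 0, 0, 0, 0, 0, 0],
  ],
)

```text
time_s: 12.75
ee_pos: [0.5326, -0.1051, 0.0748]
eef_rot: [3.141, 0.0, 0.732]
force: [1.5, -8.5, 4.8]
grip_width: 0.0156
grip_force: 30.0
```

apply_moves(
  deltas=[
    [255, -0.29, 0.34, 0, 0, 0, -0.05],
    [255, 0, 0, 0, 0, 0, 0],
    [255, -0.28, 0.36, 0, 0, 0, -0.05],
    [255, 0, 0, 0, 0, 0, 0],
  ],
)

```text
time_s: 13.15
ee_pos: [0.5267, -0.0979, 0.0747]
eef_rot: [3.141, 0.001, 0.632]
force: [-1.6, -6.6, 5.5]
grip_width: 0.0155
grip_force: 30.0
```

apply_moves(
  deltas=[
    [255, -0.26, 0.37, 0, 0, 0, -0.05],
    [255, 0, 0, 0, 0, 0, 0],
  ],
)

```text
time_s: 13.35
ee_pos: [0.524, -0.0941, 0.0747]
eef_rot: [3.141, 0.001, 0.582]
force: [-1.9, -6.2, 6.1]
grip_width: 0.0154
grip_force: 30.0
```

apply_moves(
  deltas=[
    [255, -0.12, 0.19, 0, 0, 0, -0.025],
    [255, 0, 0, 0, 0, 0, 0],
  ],
)

```text
time_s: 13.55
ee_pos: [0.5228, -0.0923, 0.0747]
eef_rot: [3.141, 0.001, 0.558]
force: [-2.3, -6.8, 6.8]
grip_width: 0.0158
grip_force: 30.0
```

apply_moves(
  deltas=[
    [255, -0.12, 0.19, 0, 0, 0, -0.025],
    [255, 0, 0, 0, 0, 0, 0],
  ],
)

```text
time_s: 13.75
ee_pos: [0.5217, -0.0903, 0.0747]
eef_rot: [3.142, 0.001, 0.533]
force: [-2.2, -5.0, 6.3]
grip_width: 0.0154
grip_force: 30.0
```

apply_moves(
  deltas=[
    [255, -0.11, 0.19, 0, 0, 0, -0.025],
    [255, 0, 0, 0, 0, 0, 0],
  ],
)

```text
time_s: 13.95
ee_pos: [0.5208, -0.0888, 0.0747]
eef_rot: [3.141, 0.001, 0.508]
force: [-0.8, -9.3, 4.8]
grip_width: 0.0158
grip_force: 30.0
```

apply_moves(
  deltas=[
    [255, -0.11, 0.2, 0, 0, 0, -0.025],
    [255, 0, 0, 0, 0, 0, 0],
  ],
)

```text
time_s: 14.15
ee_pos: [0.5197, -0.0868, 0.0747]
eef_rot: [3.141, 0.001, 0.483]
force: [-1.3, -8.9, 4.8]
grip_width: 0.0156
grip_force: 30.0
```

Run:
```python
from h import *
o=ctrl.get_obs(); print(o["time_s"],o["ee_pos"],o["eef_rot"],o["grip_width"],o["force"])
p=np.array([.599,-.0445]); d=o["ee_pos"][:2]-p; t=np.arctan2(d[1],d[0]); print(np.hypot(*d),-1.708-t)
```

```text
14.15 [ 0.51967992 -0.08680187  0.0747266 ] [3.14068241e+00 5.13250181e-04 4.83178313e-01] 0.01563632466890005 [-1.30490563 -8.91224949  4.82924369]
0.08989507280922408 0.9436566413811571
```

Click 3 came between 0.90 and 0.925 rad, as predicted at 0.903. So valley 4 should be near 1.15 to 1.16.

apply_moves(
  deltas=[
    [255, -0.2, 0.4, 0, 0, 0, -0.05],
    [255, 0, 0, 0, 0, 0, 0],
    [255, -0.18, 0.41, 0, 0, 0, -0.05],
    [255, 0, 0, 0, 0, 0, 0],
  ],
)

```text
time_s: 14.55
ee_pos: [0.5157, -0.0783, 0.0747]
eef_rot: [3.141, 0.001, 0.382]
force: [-1.3, -6.7, 5.9]
grip_width: 0.0152
grip_force: 30.0
```

apply_moves(
  deltas=[
    [255, -0.16, 0.42, 0, 0, 0, -0.05],
    [255, 0, 0, 0, 0, 0, 0],
  ],
)

```text
time_s: 14.75
ee_pos: [0.5141, -0.074, 0.0747]
eef_rot: [3.141, 0.001, 0.332]
force: [-2.0, -5.7, 6.1]
grip_width: 0.0157
grip_force: 30.0
```

apply_moves(
  deltas=[
    [255, -0.07, 0.21, 0, 0, 0, -0.025],
    [255, 0, 0, 0, 0, 0, 0],
  ],
)

```text
time_s: 14.95
ee_pos: [0.5134, -0.072, 0.0747]
eef_rot: [3.141, 0.001, 0.308]
force: [-1.6, -5.5, 6.7]
grip_width: 0.0155
grip_force: 30.0
```

apply_moves(
  deltas=[
    [255, -0.06, 0.21, 0, 0, 0, -0.025],
    [255, 0, 0, 0, 0, 0, 0],
  ],
)

```text
time_s: 15.15
ee_pos: [0.5128, -0.0698, 0.0747]
eef_rot: [3.142, 0.001, 0.283]
force: [-2.2, -5.4, 6.9]
grip_width: 0.0155
grip_force: 30.0
```

Run:
```python
from h import *
o=ctrl.get_obs(); print(o["time_s"],o["ee_pos"],o["eef_rot"],o["grip_width"],o["force"])
p=np.array([.599,-.0445]); d=o["ee_pos"][:2]-p; t=np.arctan2(d[1],d[0]); print(np.hypot(*d),-1.708-t)
```

```text
15.15 [ 0.51275313 -0.06984065  0.07468474] [3.14153775e+00 8.37796667e-04 2.83197727e-01] 0.015506476361605907 [-2.17420877 -5.39008128  6.91530702]
0.08989255354169343 1.1478195330815268
```

apply_moves(
  deltas=[
    [255, -0.02, 0.09, 0, 0, 0, -0.01],
    [255, 0, 0, 0, 0, 0, 0],
    [255, 0, 0, 0, 0, 0, 0],
    [255, 0, 0, 0, 0, 0, 0],
  ],
)

```text
time_s: 15.55
ee_pos: [0.5125, -0.0692, 0.0747]
eef_rot: [3.141, 0.001, 0.274]
force: [-2.6, -5.4, 6.7]
grip_width: 0.0153
grip_force: 30.0
```

Run:
```python
from h import *
o=ctrl.get_obs(); print(o["time_s"],o["ee_pos"],o["grip_width"],o["force"])
p=np.array([.599,-.0445]); d=o["ee_pos"][:2]-p; t=np.arctan2(d[1],d[0]); print(np.hypot(*d),-1.708-t)
c=cam("wrist"); 
cv2.imwrite("pics/w7.png",cv2.resize(c["img"][:,:,::-1],(784,588),interpolation=cv2.INTER_CUBIC))
```

```text
15.55 [ 0.51254188 -0.06915055  0.07465508] 0.01528669353536764 [-2.5597387  -5.35401457  6.6574283 ]
0.08990358881661947 1.155846679681524
```

View pics/w7.png

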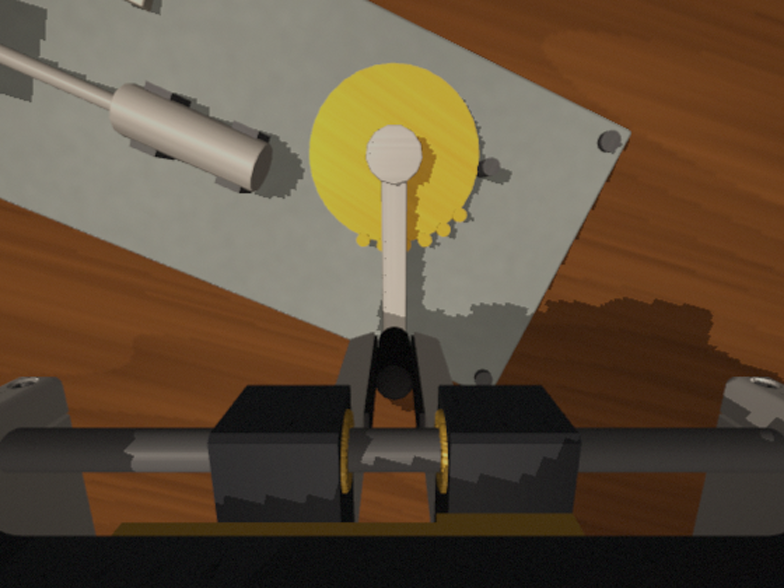

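Four teeth, at (460,215), (444,229), (425,240) and (407,245), have been passed. Teeth 5 and 6 are still ahead at (381,243) and (363,240). The arm sits in the fourth valley and the post is held, so I'll hand in.

```bash
python3 -c "
from station import ctrl
print(ctrl.hand_in())"
```

```text
the job is handed in; nothing more can be done
None
```

I handed the job in at about 15.6 s (limit 69 s): the slide's pointer measured within about 0.1 mm of the index fin, and the gripper was still holding the lever post with the lever in the fourth click; the hand-in returned no verdict.

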